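# Snap the clip-on dust cover onto the pot in the jig

### The arm

A 7-joint arm with a two-finger parallel gripper is mounted at the origin on the work surface. World frame = base frame: x ahead of the robot, y to its left, z up, the work surface at z = 0. Lengths are in m, angles in rad, forces in N, time in s.
With the tool pointing down it reaches from about 0.425 to 0.875 m from the base axis. Payload 9.9 kg.
Tool frame: the origin (TCP) lies between the finger pads; the fingertips stand arm.finger_overhang ahead of it and the grasp point (between the pads) lies 3 mm ahead of it (arm.finger_overhang is the distance from the TCP to the fingertips, in m); z points along the fingers, y is the line along which they close (so a half turn about z gives the same grasp; the last joint's range is limited). The gripper opens to 85 mm and grips with 20 to 120 N. Pads are 22 mm wide; open, the fingers measure 114 mm over their backs; the gripper's body (76 mm by 85 mm) begins 54 mm behind the grasp point. The pads swing forward as they close: fully open they stand 13 mm farther back than shut.
Start: joints at [1.192, 0.576, 0.025, 1.437, -0.015, 1.129, -0.057], TCP at [0.196, -0.646, 0.253] pointing down, gripper open.
Joint ranges: [-2.76, 2.76], [-0.34, 2.15], [-1.52, 1.57], [0.19, 2.46], [-1.09, 4.23], [0.17, 1.99], [-2.82, 2.82]. Speed limits (rad/s): [2.22, 2.22, 3.01, 3.01, 3.14, 3.14, 3.14].

### API

Orientations are given as a unit quaternion [x, y, z, w].
In Python, from bench import arm gives the robot as it stands.
- The arm moves only by the tool jog_arm, never from a script. Its argument "increments" is a list of rows, each a list of 7 numbers: the shift along the tool's x, y, z in mm, then the turn, a rotation vector about the tool's x, y, z in rad, then the finger opening in mm, from 0 to 85.4. A call has exactly 10 rows; each row shifts and turns the commanded pose from where the row before left it, along the tool's axes as they then stand; what a row does not reach is not made up. A row lasts 1/8 s, in which the tool goes at most 62.5 mm and 10.7 degrees, less where a joint would pass 70% of its speed; a pose out of reach is approached as far as the arm can. A call is refused whole if a number of a shift passes 62.5 or a number of a turn 0.188, either way. A call with a gripper value outside its range is refused whole. The fingers move at their own pace and stop on an object; "squeeze" is the grip in N (left out, the last holds). Time passes only in rows, so rows that do not move let the fingers close, or fill a call up. It gives the time, the measured TCP pose, the force, the opening and the grip force at its end, in the units of the state.
- arm.sense(): the state, without advancing time (a new reading comes with each control period).
- arm.get_image(name): name is "scene" or "top" or "wrist"; returns a dict with "img" (480x640x3 uint8, red, green, blue), "vertical_fov" (degrees; the focal length in pixels is half the picture's height over the tangent of half this angle, whatever the lens; pixels are square), "cx", "cy" (the principal point, pixels), "eye" and "attitude" of the camera in the world. Camera axes: x right, y down, z forward; pixel columns grow to the right and rows downward; lengths in m; the calibration is good to about 2 mm. A picture is of the moment at which its call begins. There is no depth.
- arm.hand_in(): hands the job in; it is judged then, once.
The state is a dict: "time": time; "joint_positions": joint angles; "joint_velocities": joint speeds; "joint_efforts": joint torques, N m; "tool_pos": TCP position; "tcp_rot": TCP orientation; "force": force on the tool from outside, world axes, zero at the start; "ft_torque": the same for the moment, N m; "opening": finger opening in m; "grip_force": force on a finger pad.
Only numpy, scipy, OpenCV 4.12 (cv2) and the standard library are available. Lean on these libraries where they do the work, as an engineer would, in place of code of your own. Each camera call takes 0.05 s, during which the arm holds its last target. There are 200 camera calls.

### The job

The cherry pot clamped in the jig is sanded and must be kept free of dust. Take the clip-on cover off its cork rest, work its close-fitting spigot into the pot's mouth with the two clip arms between the jig's jaws, and press it straight down until both arms have snapped under the rim and the cover sits flat on it, then let go. The pot is not always in the middle of the jig, so feel for its mouth and for the snap with gentle force, never ramming the cover down or tipping it over, and leave the other things where they are.

Things in the scene. Friction and masses are not known exactly. Their poses are not given: they have to be found in the camera images.
- cover: Clip-on dust cover, about 150 g: pale beech disc 100 mm wide, 10 mm thick, with a bar handle on top and two steel clip arms at its edge (112 mm over both). Origin: centre of the disc's flat underside, which ends flat on the rim; a round spigot 74 mm wide reaches 24 mm below it, with a plain foot. z up, arms at +y and -y; a half turn about z makes no difference. It starts lying on the rest on its spigot.
- cover_grip (a point): Point inside the cover's handle, 34 mm above the cover's origin, same axes. The handle is an upright beech block 24 mm thick (along x) and 46 mm long (along y), from 10 to 46 mm above the origin; nothing else stands on the disc within 40 mm of its axis.
- clip_a (a joint): Clip arm at the cover's +y side: rigid steel, 12 mm wide, on a spring pivot; 0 = at rest, grows to 0.35 rad as it is spread outwards. Its inward hook is a round bar 5 mm thick that reaches to 44.5 mm from the cover's axis, 14 to 19 mm below the cover's origin. It spreads about 0.14 rad passing the rim, then springs back.
- clip_b (a joint): The same arm at the cover's -y side. Both hooks together take roughly 8 to 20 N of downward push to go over the rim, from 17 mm above the seat (first touch) to about 8 mm; then they give way and the cover drops the rest of the way onto the rigid rim.
- jig_rim (a point): Point on the jig's centre line at the height of the pot's rim top, 90 mm above the counter; jig axes. NOT the pot's centre, which may lie up to 16 mm from it along the jig's y (see jig). Pot mouth 76 mm wide (1 mm play round the spigot), bevelled to 79 mm in its top 3 mm. Rim bead 88 mm wide at its top, sloping to 97 mm 8 mm lower; its flat underside is 13 mm below the top, over a neck 84 mm wide.
- jig: Steel jig fixed to the counter, 170 x 130 x 20 mm, in which a squat cherry pot (120 mm wide) is clamped fast. Origin: on the counter at the jig's centre, z up. Two jaws, 46 mm wide and 78 mm high over the counter, hold the pot's neck at +x and -x and centre it along x; along y it may sit up to 16 mm off centre, which must be seen or felt. The jaws block clip arms: these belong at +y and -y.
- rest: Cork rest fixed to the counter on which the cover starts: a round post 62 mm wide, 45 mm tall, on a foot 90 mm wide. Origin: centre of its underside. The cover's origin starts 69 mm above it.
- pumice: Bystander: grey pumice block, 75 x 48 x 34 mm, loose. Origin: centre of its underside.
- cork_stopper: Bystander: round cork stopper, 44 mm wide at the top, 30 mm tall, loose. Origin: centre of its underside.
- jar: Bystander: green glass jar with a steel lid, 72 mm wide, 110 mm tall, loose. Origin: centre of its underside.
- paddle: Bystander: flat beech rubbing paddle, about 255 mm long, 55 mm wide, 12 mm thick, lying loose. Origin: on its underside where blade meets handle.
- plain_lid: Bystander: plain turned cherry lid 104 mm wide with a round knob and no clip arms, 32 mm tall, loose on the counter; not the cover to use. Origin: centre of its underside.
- spare_pot: Bystander: a second squat cherry pot, 120 mm wide, 68 mm tall, standing loose without a jig; not the pot to cover. Origin: centre of its underside.
There are look-alikes about, which are no part of the job. Leave any yellow look-alike of the cover alone.

How it is judged:
By the outcome, as a careful person would: the job done as asked, in the order asked, and still so for the second after the job is handed in, with the robot touching nothing.
It also fails if it takes over 67 s, if anything falls off the work surface, if the arm or the gripper's body presses on something with over 40 N, if the wrist force passes 120 N, or if a joint passes its speed limit or range.

## Working session

There is one attempt and no reset: what is moved stays moved. The work goes in short steps, Python scripts to look and compute and a tool call to move; the robot and the scene stay as the last step left them, time stands still between calls to the robot, and variables do not carry over. Pictures are saved under pics/ and viewed, at most 10 in all, crops included, and the job is handed in when it is done.

Besides the shell and the picture viewer there is one more tool, called after "Call:" by a JSON object that holds its "api" and its "payload". jog_arm: Moves the arm, as the interface text tells. Its arguments: {"type":"object","properties":{"increments":{"type":"array","items":{"type":"array","items":{"type":"number"}}},"squeeze":{"type":"number"}},"required":["increments"]}

```bash
mkdir -p pics; ls
cat > h.py <<'E'
import numpy as np, cv2, json, pickle
from bench import arm
from scipy.spatial.transform import Rotation as R
def grab(n,f):
    d=arm.get_image(n); cv2.imwrite('pics/'+f+'.png',d['img'][:,:,::-1]); pickle.dump(d,open('pics/'+f+'.pkl','wb')); return d
def load(f): return pickle.load(open('pics/'+f+'.pkl','rb'))
def rot(d):
    a=np.array(d['attitude']); return a if a.shape==(3,3) else R.from_quat(a).as_matrix()
def ray(d,u,v,z):
    f=240/np.tan(np.radians(d['vertical_fov'])/2)
    r=rot(d)@np.array([(u-d['cx'])/f,(v-d['cy'])/f,1]); e=np.array(d['eye'])
    return e+r*(z-e[2])/r[2]
def proj(d,p):
    f=240/np.tan(np.radians(d['vertical_fov'])/2)
    q=rot(d).T@(np.array(p)-np.array(d['eye'])); return q[0]/q[2]*f+d['cx'],q[1]/q[2]*f+d['cy']
E
python3 - <<'E'
from h import *
for n in('scene','top'):
    d=grab(n,n+'1'); print({k:v for k,v in d.items() if k!='img'})
print(arm.sense(), arm.finger_overhang)
E
```

```text
pics
{'vertical_fov': 42.99649501607485, 'cx': 319.8808361427543, 'cy': 244.39771097324515, 'eye': array([ 1.13308122, -0.59489227,  1.09213986]), 'attitude': array([ 0.8804473 ,  0.3411405 , -0.11997007, -0.30666412])}
{'vertical_fov': 49.97951325738847, 'cx': 323.1087518561152, 'cy': 243.6883761110895, 'eye': array([0.32812857, 0.02381007, 1.45526291]), 'attitude': array([-0.69735042,  0.70968449, -0.07078898,  0.0709875 ])}
{'time': 0.1, 'joint_positions': array([ 1.19219081,  0.57648082,  0.02485724,  1.43783306, -0.01504109,
        1.12896954, -0.05651367]), 'joint_velocities': array([ 0.00051252, -0.00124938,  0.00128291, -0.00209939,  0.00133705,
       -0.00135818,  0.00127791]), 'joint_efforts': array([ 6.21967250e-03, -7.67301607e+01,  2.25810930e+00, -2.86605674e+01,
        1.59133784e-02,  8.56088824e-03, -8.48969364e-06]), 'tool_pos': array([ 0.19603193, -0.6455221 ,  0.25250382]), 'tcp_rot': array([ 9.89156116e-01,  1.46865959e-01, -1.33486966e-04, -7.41326499e-04]), 'force': array([ 0.00236959, -0.63188077,  0.03308666]), 'ft_torque': array([-0.02540824,  0.04487414, -0.01409483]), 'grip_force': 0.0, 'opening': 0.08557868189335077} 0.022
```

View pics/scene1.png

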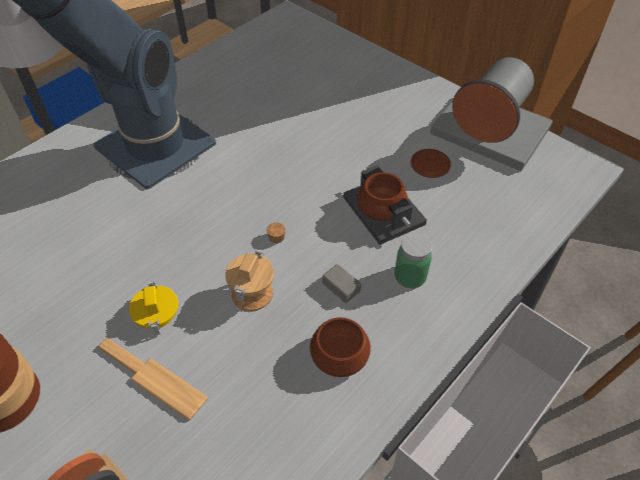

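View pics/top1.png

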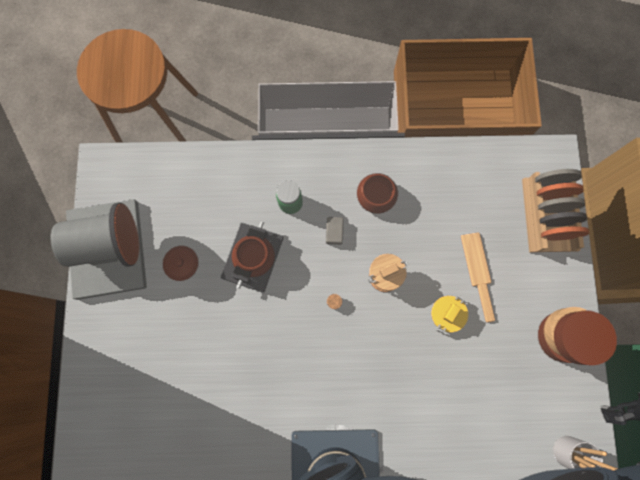

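Scene shows the wooden cover at (250,270), the jigged pot at (384,193), the yellow decoy at (155,305). In the top view the cover is at (388,272) and the pot at (252,255). I'll zoom in on both.

Run:
```python
from h import *
t=load('top1');s=load('scene1')
def c(d,u,v,r=30): return cv2.resize(d['img'][v-r:v+r,u-r:u+r],(400,300) if 0 else (300,300),interpolation=cv2.INTER_CUBIC)
o=np.vstack([np.hstack([c(t,388,272),c(t,254,256,40)]),np.hstack([c(s,252,275,40),c(s,385,203,45)])])
cv2.imwrite('pics/crop1.png',o[:,:,::-1])
print(ray(t,388,272,.08),ray(t,252,254,.09),ray(s,384,190,.09),ray(s,250,272,.08))
```

```text
[ 0.52715564 -0.15174102  0.08      ] [0.58110608 0.21390298 0.09      ] [0.59631524 0.20482173 0.09      ] [ 0.53246439 -0.15240348  0.08      ]
```

View pics/crop1.png

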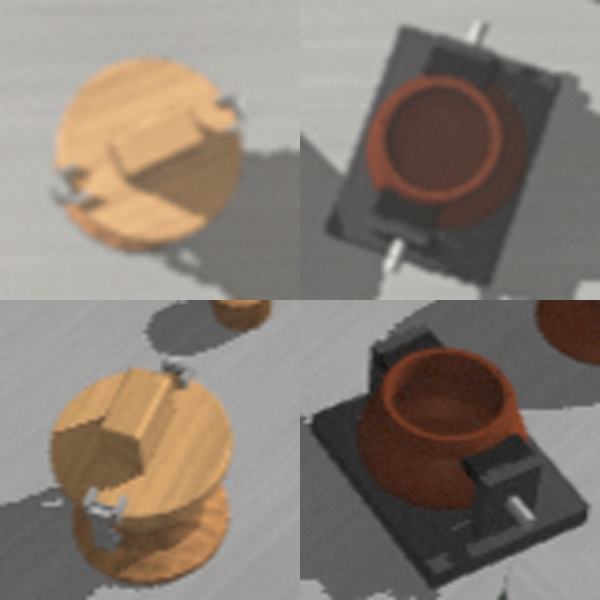

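```bash
cat >> h.py <<'E'
def yaw_of(R_): return np.arctan2(R_[1,0],R_[0,0])
def go(target,yaw=None):
    """shift in present tool axes (mm) to target TCP; turn about tool z (tool pointing down) to have tool-x at yaw mod pi"""
    s=arm.sense(); M=R.from_quat(s['tcp_rot']).as_matrix()
    print('t',round(s['time'],2),'pos',s['tool_pos'].round(4),'toolx yaw',round(yaw_of(M),4),'tilt',M[:2,2].round(4),'F',s['force'].round(2),'T',s['ft_torque'].round(3),'op',round(s['opening'],4),'q7',s['joint_positions'][6].round(2))
    print('shift mm',(M.T@(np.array(target)-s['tool_pos'])*1e3).round(1))
    if yaw is not None:
        dy=(yaw-yaw_of(M)+np.pi/2)%np.pi-np.pi/2; print('rz',round(-dy,4))
E
python3 - <<'E'
from h import *
t=load('top1');s=load('scene1')
P=lambda x,y:(214+(x-300)/3.75,216+y/3.75)
a=ray(t,371.6,279.6,.075);b=ray(t,404.4,263,.075);c=ray(t,387.6,272.6,.077)
print(a,b,c,np.arctan2(*(a-b)[[1,0]]))
j=[ray(t,*P(x,y),.02) for x,y in((402,28),(560,78),(488,285),(330,232))]
print(np.array(j).round(3),np.mean(j,0))
print('edges',[np.linalg.norm(j[i]-j[i-1]).round(3) for i in range(4)],'yaw x',np.arctan2(*(j[0]-j[3])[[1,0]]),np.arctan2(*(j[1]-j[2])[[1,0]]))
print('rim',ray(t,*P(440,138),.09))
cy=np.arctan2(*(a-b)[[1,0]])
go([c[0]-.0,c[1],.25],cy)
E
```

```text
[ 0.50798697 -0.10729341  0.075     ] [ 0.55173062 -0.19791557  0.075     ] [ 0.52597488 -0.150975    0.077     ] 2.020511428793581
[[0.684 0.256 0.02 ]
 [0.642 0.135 0.02 ]
 [0.486 0.189 0.02 ]
 [0.527 0.307 0.02 ]] [0.58477573 0.22154194 0.02      ]
edges [np.float64(0.165), np.float64(0.128), np.float64(0.166), np.float64(0.126)] yaw x -0.319303612975592 -0.33119468664201185
rim [0.58442821 0.21573474 0.09      ]
t 0.1 pos [ 0.196  -0.6455  0.2525] toolx yaw 0.2948 tilt [-0.0005  0.0014] F [ 0.   -0.63  0.03] T [-0.025  0.045 -0.014] op 0.0856 q7 -0.06
shift mm [ 459.4 -377.3    3.1]
rz 1.4159
```

Call:
{"api": "jog_arm", "payload": {"increments": [[46, -37.7, 0, 0, 0, 0, 85], [46, -37.7, 0, 0, 0, 0, 85], [46, -37.7, 0, 0, 0, 0, 85], [46, -37.7, 0, 0, 0, 0, 85], [46, -37.7, 0, 0, 0, 0, 85], [46, -37.7, 0, 0, 0, 0, 85], [46, -37.7, 0, 0, 0, 0, 85], [46, -37.7, 0, 0, 0, 0, 85], [46, -37.7, 0, 0, 0, 0, 85], [46, -37.7, 0, 0, 0, 0, 85]]}}

```text
time: 1.35
tool_pos: [0.5275, -0.1498, 0.2532]
tcp_rot: [0.989, 0.147, -0.0, 0.0]
force: [0.6, -0.8, -0.2]
opening: 0.0848
grip_force: 0.0
```

Call:
{"api": "jog_arm", "payload": {"increments": [[0, 0, 0, 0, 0, 0.177, 85], [0, 0, 0, 0, 0, 0.177, 85], [0, 0, 0, 0, 0, 0.177, 85], [0, 0, 0, 0, 0, 0.177, 85], [0, 0, 0, 0, 0, 0.177, 85], [0, 0, 0, 0, 0, 0.177, 85], [0, 0, 0, 0, 0, 0.177, 85], [0, 0, 0, 0, 0, 0.177, 85], [0, 0, 0, 0, 0, 0, 85], [0, 0, 0, 0, 0, 0, 85]]}}

```text
time: 2.6
tool_pos: [0.5267, -0.1514, 0.2531]
tcp_rot: [0.848, -0.53, -0.0, 0.0]
force: [0.5, 0.0, 1.2]
opening: 0.085
grip_force: 0.0
```

Run:
```python
from h import *
d=grab('wrist','w1'); print({k:v for k,v in d.items() if k!='img'})
go([.526,-.151,.25],2.02)
for y in(0,.023,-.023): print(proj(d,[.528,-.151,.115]))
```

```text
{'vertical_fov': 69.71235961507881, 'cx': 319.8493956436161, 'cy': 238.71503453311988, 'eye': array([ 0.55740505, -0.21427963,  0.37463934]), 'attitude': array([-0.22260675,  0.96487544,  0.13577134, -0.03205862])}
t 2.65 pos [ 0.5267 -0.1514  0.2532] toolx yaw -1.1178 tilt [-0.0002  0.0001] F [1.06 0.62 0.08] T [0.006 0.007 0.013] op 0.0845 q7 -2.36
shift mm [-0.7  0.4  3.2]
rz 0.0038
(np.float64(317.70592692418046), np.float64(232.71337480267877))
(np.float64(317.70592692418046), np.float64(232.71337480267877))
(np.float64(317.70592692418046), np.float64(232.71337480267877))
```

View pics/w1.png

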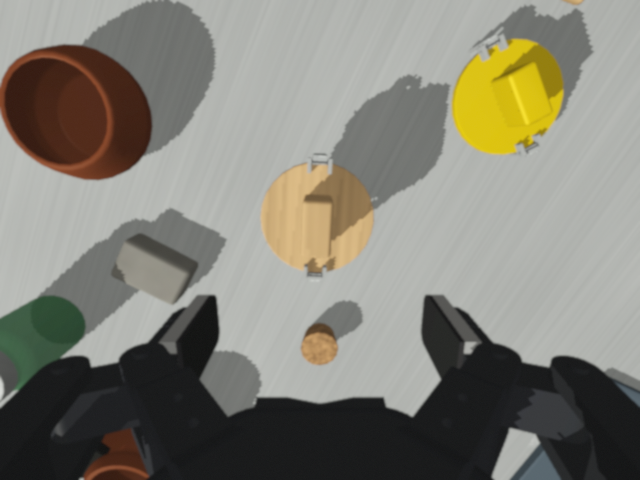

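Wrist view: cover disc spans about (262–374, 163–271), clips at (319,162) and (316,271), handle near vertical at columns 303–332.

Run:
```python
from h import *
d=load('w1'); img=d['img']
hsv=cv2.cvtColor(img,cv2.COLOR_RGB2HSV)
m=((hsv[...,1]>70)&(hsv[...,0]<25)).astype(np.uint8); m[:150]=0;m[285:]=0;m[:,:240]=0;m[:,400:]=0
m=cv2.morphologyEx(m,cv2.MORPH_OPEN,np.ones((5,5)))
c=max(cv2.findContours(m,0,2)[0],key=cv2.contourArea); h=cv2.convexHull(c)
e=cv2.fitEllipse(h); print('ellipse',e,cv2.boundingRect(c))
p=ray(d,*e[0],.079); print('centre',p, 'w',ray(d,e[0][0]+e[1][0]/2,e[0][1],.079)-p)
a=ray(d,319.5,165,.077);b=ray(d,316,270,.077); print(a,b,'len',np.linalg.norm(a-b),'yaw',np.arctan2(*(b-a)[[1,0]]))
cv2.imwrite('pics/w1c.png',cv2.resize(img[140:300,240:400],(600,600),interpolation=cv2.INTER_CUBIC)[:,:,::-1])
go([p[0],p[1],.098],np.arctan2(*(a-b)[[1,0]]))
```

```text
ellipse ((316.7912902832031, 216.6852569580078), (109.041748046875, 112.04345703125), 88.41175079345703) (261, 164, 112, 108)
centre [ 0.53099632 -0.1549602   0.079     ] w [-0.04297218 -0.02093706  0.        ]
[ 0.54825311 -0.19579859  0.077     ] [ 0.50955379 -0.10900321  0.077     ] len 0.09503197064805693 yaw 1.9902092026896085
t 2.65 pos [ 0.5267 -0.1514  0.2532] toolx yaw -1.1178 tilt [-0.0002  0.0001] F [1.06 0.62 0.08] T [0.006 0.007 0.013] op 0.0845 q7 -2.36
shift mm [  5.1  -2.3 155.2]
rz 0.0336
```

View pics/w1c.png

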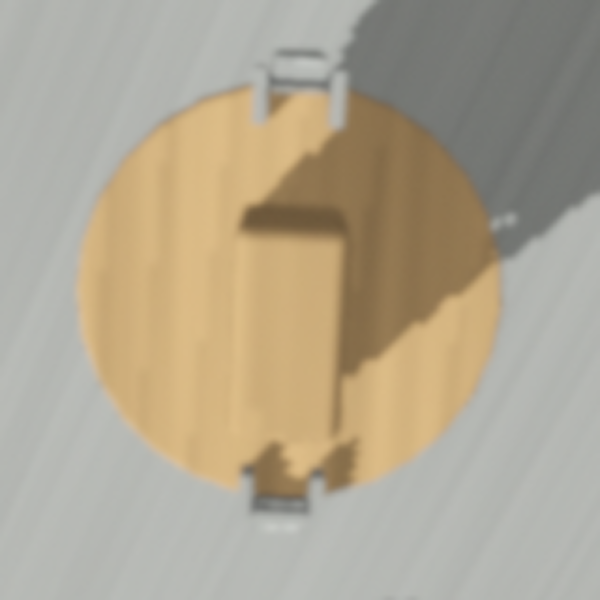

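Run:
```python
from h import *
d=load('w1')
q=lambda x,y:(240+x/3.75,140+y/3.75)
p=ray(d,*q(289,335),.115);print(p)
print([ray(d,*q(*k),.115).round(4) for k in((245,235),(345,235),(232,435),(333,435))])
a=ray(d,*q(301,105),.077);b=ray(d,*q(283,488),.077);print(a,b,(a+b)/2,np.arctan2(*(b-a)[[1,0]]))
go([p[0],p[1],.106],np.arctan2(*(a-b)[[1,0]]))
```

```text
[ 0.5296359  -0.15323103  0.115     ]
[array([ 0.5468, -0.1682,  0.115 ]), array([ 0.5286, -0.1771,  0.115 ]), array([ 0.531 , -0.1282,  0.115 ]), array([ 0.5117, -0.1376,  0.115 ])]
[ 0.54657511 -0.19384023  0.077     ] [ 0.50993906 -0.10866938  0.077     ] [ 0.52825709 -0.15125481  0.077     ] 1.9770191106194208
t 2.65 pos [ 0.5267 -0.1514  0.2532] toolx yaw -1.1178 tilt [-0.0002  0.0001] F [1.06 0.62 0.08] T [0.006 0.007 0.013] op 0.0845 q7 -2.36
shift mm [  2.9  -1.9 147.2]
rz 0.0468
```

Call:
{"api": "jog_arm", "payload": {"increments": [[2.9, -1.9, 0, 0, 0, 0.047, 85], [0, 0, 30, 0, 0, 0, 85], [0, 0, 30, 0, 0, 0, 85], [0, 0, 30, 0, 0, 0, 85], [0, 0, 20, 0, 0, 0, 85], [0, 0, 15, 0, 0, 0, 85], [0, 0, 12, 0, 0, 0, 85], [0, 0, 10, 0, 0, 0, 85], [0, 0, 0, 0, 0, 0, 85], [0, 0, 0, 0, 0, 0, 40]]}}

```text
time: 3.9
tool_pos: [0.53, -0.1534, 0.1067]
tcp_rot: [0.834, -0.551, 0.0, -0.0]
force: [-0.0, 0.3, 0.3]
opening: 0.0696
grip_force: 0.0
```

Call:
{"api": "jog_arm", "payload": {"increments": [[0, 0, 0, 0, 0, 0, 40], [0, 0, 0, 0, 0, 0, 40], [0, 0, 0, 0, 0, 0, 20], [0, 0, 0, 0, 0, 0, 15], [0, 0, 0, 0, 0, 0, 10], [0, 0, 0, 0, 0, 0, 10], [0, 0, 0, 0, 0, 0, 10], [0, 0, 0, 0, 0, 0, 10], [0, 0, 0, 0, 0, 0, 10], [0, 0, 0, 0, 0, 0, 10]], "squeeze": 80}}

```text
time: 5.15
tool_pos: [0.53, -0.1533, 0.1066]
tcp_rot: [0.834, -0.551, 0.0, -0.0]
force: [0.2, 0.7, 5.9]
opening: 0.023
grip_force: 78.5
```

Call:
{"api": "jog_arm", "payload": {"increments": [[0, 0, -5, 0, 0, 0, 10], [0, 0, -15, 0, 0, 0, 10], [0, 0, -30, 0, 0, 0, 10], [0, 0, -30, 0, 0, 0, 10], [0, 0, -30, 0, 0, 0, 10], [0, 0, -20, 0, 0, 0, 10], [0, 0, 0, 0, 0, -0.1, 10], [0, 0, 0, 0, 0, -0.17, 10], [0, 0, 0, 0, 0, -0.17, 10], [0, 0, 0, 0, 0, -0.17, 10]]}}

```text
time: 6.4
tool_pos: [0.5295, -0.1534, 0.2372]
tcp_rot: [0.962, -0.273, 0.0, 0.0]
force: [0.1, 0.1, -1.8]
opening: 0.023
grip_force: 78.6
```

Call:
{"api": "jog_arm", "payload": {"increments": [[0, 0, 0, 0, 0, -0.17, 10], [0, 0, 0, 0, 0, -0.17, 10], [0, 0, 0, 0, 0, -0.17, 10], [0, 0, 0, 0, 0, -0.17, 10], [0, 0, 0, 0, 0, -0.17, 10], [0, 0, 0, 0, 0, -0.17, 10], [0, 0, 0, 0, 0, -0.17, 10], [0, 0, 0, 0, 0, -0.17, 10], [0, 0, 0, 0, 0, -0.17, 10], [0, 0, 0, 0, 0, -0.17, 10]]}}

```text
time: 7.65
tool_pos: [0.5294, -0.1537, 0.2371]
tcp_rot: [0.84, 0.542, -0.0, 0.0]
force: [-0.2, -0.1, -1.8]
opening: 0.023
grip_force: 78.6
```

Run:
```python
from h import *
go([.584,.216,.226],1.246)
go([.52,.11,.226],1.246)
```

```text
t 7.65 pos [ 0.5294 -0.1537  0.2371] toolx yaw 1.1468 tilt [-0.0001 -0.0011] F [-0.16 -0.06 -1.78] T [0.043 0.044 0.011] op 0.023 q7 -0.39
shift mm [ 359.4 -102.3   10.7]
rz -0.0992
t 7.65 pos [ 0.5294 -0.1537  0.2371] toolx yaw 1.1468 tilt [-0.0001 -0.0011] F [-0.16 -0.06 -1.78] T [0.043 0.044 0.011] op 0.023 q7 -0.39
shift mm [ 236.5 -117.    10.8]
rz -0.0992
```

Call:
{"api": "jog_arm", "payload": {"increments": [[33, -12.8, 0, 0, 0, 0, 10], [33, -12.8, 0, 0, 0, 0, 10], [33, -12.8, 0, 0, 0, 0, 10], [33, -12.8, 0, 0, 0, 0, 10], [33, -12.8, 0, 0, 0, 0, 10], [33, -12.8, 0, 0, 0, 0, 10], [33, -12.8, 0, 0, 0, 0, 10], [0, 0, 0, 0, 0, -0.099, 10], [0, 0, 0, 0, 0, 0, 10], [0, 0, 0, 0, 0, 0, 10]]}}

```text
time: 8.9
tool_pos: [0.5444, 0.0932, 0.2366]
tcp_rot: [0.815, 0.58, -0.0, 0.0]
force: [0.4, -0.4, -0.8]
opening: 0.0229
grip_force: 78.6
```

Run:
```python
from h import *
d=grab('wrist','w2'); print(d['eye'],proj(d,[.584,.216,.09])); go([.584,.216,.226],1.246)
```

```text
[0.56720852 0.15955684 0.35808576] (np.float64(316.24639388221493), np.float64(51.68174867803694))
t 8.95 pos [0.5443 0.0932 0.2366] toolx yaw 1.2377 tilt [ 0.0002 -0.0005] F [ 0.11 -0.71 -1.46] T [-0.026 -0.015 -0.031] op 0.0229 q7 -0.79
shift mm [129.1  -2.7  10.5]
rz -0.0083
```

View pics/w2.png

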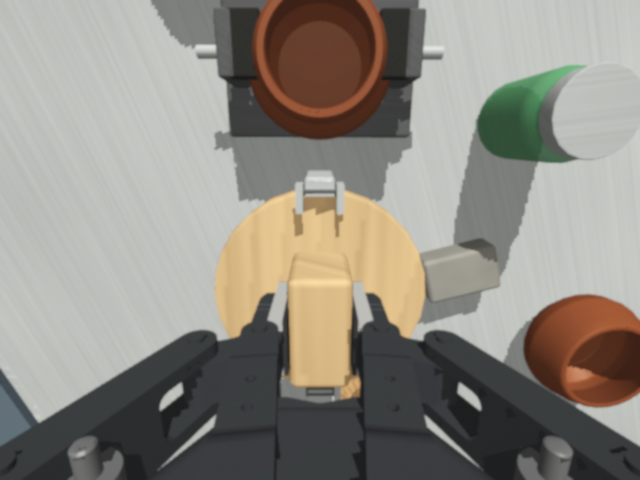

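Wrist view: pot rim spans columns 254–387 centred at about (320,55), with jaws left and right (pins at row 51). The held cover's disc is 216–425 with the clip at (320,180), so they are laterally aligned.

Run:
```python
from h import *
d=load('w2')
cv2.imwrite('pics/w2c.png',cv2.resize(d['img'][0:145,220:420],(800,580),interpolation=cv2.INTER_CUBIC)[:,:,::-1])
```

```text
(no output)
```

View pics/w2c.png

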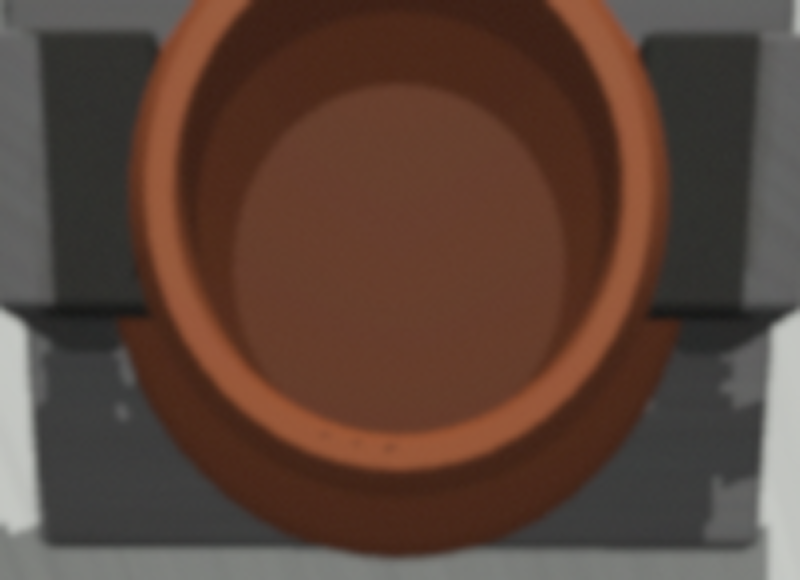

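Run:
```python
from h import *
from scipy.optimize import least_squares
d=load('w2'); im=d['img'].astype(int)
m=((im[...,0]>118)&(im[...,0]-im[...,2]>50)).astype(np.uint8); m[135:]=0; m[:,:240]=0;m[:,400:]=0
m[130:]=0
ys,xs=np.nonzero(m)
out=[];inn=[]
ang=np.radians(np.arange(0,181,3))
for a in ang:
    r=np.arange(20,110,.25); u=320+r*np.cos(a); v=50+r*np.sin(a)
    ok=(v<479)
    s=m[v.round().astype(int),u.round().astype(int)]
    k=np.nonzero(s)[0]
    if len(k): out.append(ray(d,u[k[-1]]+.0,v[k[-1]],.09)); inn.append(ray(d,u[k[0]],v[k[0]],.09))
for n,p in(('out',out),('in',inn)):
    p=np.array(p)[:,:2]
    f=least_squares(lambda q:np.hypot(*(p-q[:2]).T)-q[2],[.584,.216,.044],loss='soft_l1',f_scale=.001)
    print(n,len(p),f.x.round(4),'rms',np.sqrt(np.mean((np.hypot(*(p-f.x[:2]).T)-f.x[2])**2)))
# jaw/jig axes
pl=ray(d,206,51,.06);pr=ray(d,432,52,.06);print('pins',pl,pr,(pl+pr)/2,np.arctan2(*(pr-pl)[[1,0]]))
# base front corners z=.02
q=lambda x,y:(220+x/4,y/4)
a=ray(d,*q(45,545),.02);b=ray(d,*q(758,547),.02);print('front edge',a,b,np.linalg.norm(a-b),(a+b)/2,np.arctan2(*(b-a)[[1,0]]))
# disc of cover cols
M=R.from_quat(arm.sense()['tcp_rot']).as_matrix(); go([f.x[0],f.x[1],.15],1.246)
```

```text
out 61 [0.5865 0.2169 0.0444] rms 0.0002286782867387725
in 61 [0.587  0.2177 0.0393] rms 0.00024287440319011003
pins [0.50498343 0.25083923 0.06      ] [0.67095427 0.19261484 0.06      ] [0.58796885 0.22172704 0.06      ] -0.3373970497861951
front edge [0.48923167 0.18933979 0.02      ] [0.64752166 0.13405065 0.02      ] 0.1676681529405748 [0.56837667 0.16169522 0.02      ] -0.336042357867818
t 8.95 pos [0.5443 0.0932 0.2366] toolx yaw 1.2377 tilt [ 0.0002 -0.0005] F [ 0.11 -0.71 -1.46] T [-0.026 -0.015 -0.031] op 0.0229 q7 -0.79
shift mm [131.7  -0.4  86.5]
rz -0.0083
```

Run:
```python
from h import *
d=load('w2'); s=arm.sense(); M=R.from_quat(s['tcp_rot']).as_matrix()
T=lambda u,v,dz:((M.T@(ray(d,u,v,s['tool_pos'][2]+dz)-s['tool_pos']))*1e3).round(1)
print('handle far',T(320,281,.0084),'near',T(320,386,.0084), 'L',T(289,330,.0084),'R',T(352,330,.0084))
# disc outline fit on z of upper edge
im=d['img']; hsv=cv2.cvtColor(im,cv2.COLOR_RGB2HSV)
m=((hsv[...,1]>70)&(hsv[...,0]<25)&(im[...,0]>150)).astype(np.uint8)
pts=[]
for a in np.radians(list(range(185,250,4))+list(range(292,357,4))):
    r=np.arange(60,130,.25);u=320+r*np.cos(a);v=285+r*np.sin(a)
    k=np.nonzero(m[v.round().astype(int),u.round().astype(int)])[0]
    if len(k): pts.append(T(u[k[-1]],v[k[-1]],-.0276))
p=np.array(pts)[:,:2]
from scipy.optimize import least_squares
f=least_squares(lambda q:np.hypot(*(p-q[:2]).T)-q[2],[0,0,50],loss='soft_l1'); print(len(p),f.x)
f=least_squares(lambda q:np.hypot(*(p-q[:2]).T)-50,[0,0],loss='soft_l1'); print(f.x,f.fun.round(1))
```

```text
handle far [21.9 -0.1 -8.4] near [-22.2  -0.1  -8.4] L [  2.4 -11.6  -8.4] R [ 2.4 11.8 -8.4]
34 [ 0.83585977 -0.26806436 48.89728864]
[-0.72256408 -0.28089429] [-0.7 -0.5 -0.7 -0.4 -0.4 -0.5 -0.3 -0.3 -0.4 -0.4 -0.3  0.2 -0.   0.6
  1.   0.7  1.   0.9  0.6  0.6  0.2 -0.1  0.  -0.2 -0.3 -0.3 -0.4 -0.6
 -0.5 -0.6 -0.4 -0.5 -0.3 -0.3]
```

Call:
{"api": "jog_arm", "payload": {"increments": [[33, -0.1, 0, 0, 0, 0, 10], [33, -0.1, 0, 0, 0, 0, 10], [33, -0.1, 0, 0, 0, 0, 10], [32.5, -0.1, 0, 0, 0, 0, 10], [0, 0, 20, 0, 0, 0, 10], [0, 0, 20, 0, 0, 0, 10], [0, 0, 20, 0, 0, 0, 10], [0, 0, 12, 0, 0, 0, 10], [0, 0, 0, 0, 0, 0, 10], [0, 0, 0, 0, 0, 0, 10]]}}

```text
time: 10.2
tool_pos: [0.587, 0.2187, 0.1651]
tcp_rot: [0.814, 0.581, 0.001, 0.0]
force: [-0.2, 0.2, -1.5]
opening: 0.023
grip_force: 78.7
```

Run:
```python
from h import *
go([.5867,.2173,.1516],1.235)
```

```text
t 10.2 pos [0.587  0.2187 0.1651] toolx yaw 1.2403 tilt [0.0009 0.0004] F [-0.21  0.23 -1.5 ] T [-0.014 -0.01  -0.021] op 0.023 q7 -1.0
shift mm [-1.4  0.2 13.5]
rz 0.0053
```

Call:
{"api": "jog_arm", "payload": {"increments": [[-1.4, 0.2, 0, 0, 0, 0.005, 10], [0, 0, 4, 0, 0, 0, 10], [0, 0, 4, 0, 0, 0, 10], [0, 0, 3, 0, 0, 0, 10], [0, 0, 1, 0, 0, 0, 10], [0, 0, 1, 0, 0, 0, 10], [0, 0, 1, 0, 0, 0, 10], [0, 0, 1, 0, 0, 0, 10], [0, 0, 0, 0, 0, 0, 10], [0, 0, 0, 0, 0, 0, 10]]}}

```text
time: 11.45
tool_pos: [0.5863, 0.2172, 0.1494]
tcp_rot: [0.815, 0.579, 0.0, 0.0]
force: [-0.0, 0.5, -0.9]
opening: 0.0232
grip_force: 78.7
```

Run:
```python
from h import *
go([.5867,.2173,.1376],1.235)
```

```text
t 11.45 pos [0.5863 0.2172 0.1494] toolx yaw 1.2357 tilt [0.0001 0.    ] F [-0.    0.5  -0.89] T [-0.008 -0.035  0.004] op 0.0232 q7 -1.01
shift mm [ 0.2  0.3 11.8]
rz 0.0007
```

Call:
{"api": "jog_arm", "payload": {"increments": [[0, 0, 0.5, 0, 0, 0, 10], [0, 0, 0.5, 0, 0, 0, 10], [0, 0, 0.5, 0, 0, 0, 10], [0, 0, 0.5, 0, 0, 0, 10], [0, 0, 0.5, 0, 0, 0, 10], [0, 0, 0.5, 0, 0, 0, 10], [0, 0, 0, 0, 0, 0, 10], [0, 0, 0, 0, 0, 0, 10], [0, 0, 0, 0, 0, 0, 10], [0, 0, 0, 0, 0, 0, 10]]}}

```text
time: 12.7
tool_pos: [0.5863, 0.2172, 0.1463]
tcp_rot: [0.815, 0.579, 0.0, 0.0]
force: [-0.6, 0.5, -2.0]
opening: 0.0226
grip_force: 78.7
```

Run:
```python
from h import *
go([.5867,.2173,.1446],1.235)
```

```text
t 12.7 pos [0.5863 0.2172 0.1463] toolx yaw 1.2358 tilt [0.0001 0.    ] F [-0.57  0.54 -1.95] T [-0.015 -0.01   0.025] op 0.0226 q7 -1.01
shift mm [0.2 0.4 1.7]
rz 0.0008
```

Call:
{"api": "jog_arm", "payload": {"increments": [[0, 0, 0.6, 0, 0, 0, 10], [0, 0, 0.6, 0, 0, 0, 10], [0, 0, 0.6, 0, 0, 0, 10], [0, 0, 0.6, 0, 0, 0, 10], [0, 0, 0.6, 0, 0, 0, 10], [0, 0, 0.6, 0, 0, 0, 10], [0, 0, 0.6, 0, 0, 0, 10], [0, 0, 0, 0, 0, 0, 10], [0, 0, 0, 0, 0, 0, 10], [0, 0, 0, 0, 0, 0, 10]]}}

```text
time: 13.95
tool_pos: [0.5867, 0.2173, 0.1427]
tcp_rot: [0.815, 0.579, 0.001, 0.0]
force: [-0.8, -0.4, 5.9]
opening: 0.0227
grip_force: 79.5
```

Run:
```python
from h import *
go([.5867,.2173,.1276],1.235)
```

```text
t 13.95 pos [0.5867 0.2173 0.1427] toolx yaw 1.2356 tilt [0.0011 0.0003] F [-0.76 -0.37  5.93] T [-0.474  0.191  0.008] op 0.0227 q7 -1.02
shift mm [ 0.  -0.  15.1]
rz 0.0006
```

Call:
{"api": "jog_arm", "payload": {"increments": [[-0.4, 0, 0, 0, 0, 0, 10], [0, 0, 0.5, 0, 0, 0, 10], [0, 0, 0.5, 0, 0, 0, 10], [0, 0, 0.5, 0, 0, 0, 10], [0, 0, 0.5, 0, 0, 0, 10], [0, 0, 0.5, 0, 0, 0, 10], [0, 0, 0.5, 0, 0, 0, 10], [0, 0, 0, 0, 0, 0, 10], [0, 0, 0, 0, 0, 0, 10], [0, 0, 0, 0, 0, 0, 10]]}}

```text
time: 15.2
tool_pos: [0.5871, 0.2174, 0.1404]
tcp_rot: [0.815, 0.579, 0.001, 0.0]
force: [-0.8, -0.8, 9.1]
opening: 0.0232
grip_force: 80.2
```

Run:
```python
from h import *
go([.5867,.2173,.1276],1.235)
```

```text
t 15.2 pos [0.5871 0.2174 0.1404] toolx yaw 1.2358 tilt [0.0027 0.0013] F [-0.8  -0.78  9.13] T [-0.179  0.161 -0.016] op 0.0232 q7 -1.02
shift mm [-0.3 -0.4 12.8]
rz 0.0008
```

Call:
{"api": "jog_arm", "payload": {"increments": [[0, -0.3, 0.5, 0, 0, 0, 10], [0, 0, 0.5, 0, 0, 0, 10], [0, 0, 0.5, 0, 0, 0, 10], [0, 0, 0.5, 0, 0, 0, 10], [0, 0, 0.5, 0, 0, 0, 10], [0, 0, 0.5, 0, 0, 0, 10], [0, 0, 0.5, 0, 0, 0, 10], [0, 0, 0.5, 0, 0, 0, 10], [0, 0, 0, 0, 0, 0, 10], [0, 0, 0, 0, 0, 0, 10]]}}

```text
time: 16.45
tool_pos: [0.5861, 0.217, 0.1351]
tcp_rot: [0.815, 0.579, 0.0, 0.0]
force: [0.3, -0.5, 2.3]
opening: 0.0233
grip_force: 79.4
```

Run:
```python
from h import *
go([.5867,.2173,.1276],1.235)
```

```text
t 16.45 pos [0.5861 0.217  0.1351] toolx yaw 1.2358 tilt [0.0003 0.0002] F [ 0.32 -0.5   2.33] T [-0.036 -0.236  0.015] op 0.0233 q7 -1.02
shift mm [0.5 0.5 7.5]
rz 0.0008
```

Call:
{"api": "jog_arm", "payload": {"increments": [[0.3, 0.3, 0.8, 0, 0, 0, 10], [0, 0, 0.8, 0, 0, 0, 10], [0, 0, 0.8, 0, 0, 0, 10], [0, 0, 0.8, 0, 0, 0, 10], [0, 0, 0.8, 0, 0, 0, 10], [0, 0, 0.8, 0, 0, 0, 10], [0, 0, 0.8, 0, 0, 0, 10], [0, 0, 0.4, 0, 0, 0, 10], [0, 0, 0, 0, 0, 0, 10], [0, 0, 0, 0, 0, 0, 10]]}}

```text
time: 17.7
tool_pos: [0.586, 0.2168, 0.1288]
tcp_rot: [0.815, 0.579, -0.0, -0.0]
force: [-0.4, -0.6, -5.7]
opening: 0.023
grip_force: 78.5
```

Run:
```python
from h import *
go([.5867,.2173,.1276],1.235)
```

```text
t 17.7 pos [0.586  0.2168 0.1288] toolx yaw 1.2357 tilt [-0.0008 -0.0005] F [-0.44 -0.64 -5.65] T [-0.264 -0.084  0.006] op 0.023 q7 -1.02
shift mm [0.7 0.5 1.2]
rz 0.0007
```

Call:
{"api": "jog_arm", "payload": {"increments": [[0, 0, 0.4, 0, 0, 0, 10], [0, 0, 0.4, 0, 0, 0, 10], [0, 0, 0.4, 0, 0, 0, 10], [0, 0, 0.4, 0, 0, 0, 10], [0, 0, 0.4, 0, 0, 0, 10], [0, 0, 0, 0, 0, 0, 10], [0, 0, 0, 0, 0, 0, 10], [0, 0, 0, 0, 0, 0, 10], [0, 0, 0, 0, 0, 0, 10], [0, 0, 0, 0, 0, 0, 10]]}}

```text
time: 18.95
tool_pos: [0.5864, 0.2174, 0.1276]
tcp_rot: [0.815, 0.579, 0.0, 0.0]
force: [-1.7, -0.0, 5.2]
opening: 0.023
grip_force: 79.8
```

Run:
```python
from h import *
go([.5867,.2173,.1276],1.235)
```

```text
t 18.95 pos [0.5864 0.2174 0.1276] toolx yaw 1.236 tilt [0.0007 0.0005] F [-1.65 -0.03  5.2 ] T [-0.126  0.221  0.001] op 0.023 q7 -1.03
shift mm [-0.   0.3  0. ]
rz 0.001
```

Call:
{"api": "jog_arm", "payload": {"increments": [[0, 0, 0.5, 0, 0, 0, 10], [0, 0, 0.5, 0, 0, 0, 10], [0, 0, 0.5, 0, 0, 0, 10], [0, 0, 0.5, 0, 0, 0, 10], [0, 0, 0.5, 0, 0, 0, 10], [0, 0, 0, 0, 0, 0, 10], [0, 0, 0, 0, 0, 0, 10], [0, 0, 0, 0, 0, 0, 10], [0, 0, 0, 0, 0, 0, 10], [0, 0, 0, 0, 0, 0, 10]]}}

```text
time: 20.2
tool_pos: [0.5864, 0.2174, 0.1274]
tcp_rot: [0.815, 0.579, 0.001, 0.0]
force: [-9.0, -3.5, 27.7]
opening: 0.0228
grip_force: 83.0
```

Run:
```python
from h import *
go([.5867,.2173,.1276],1.235)
```

```text
t 20.2 pos [0.5864 0.2174 0.1274] toolx yaw 1.2357 tilt [0.0021 0.0004] F [-8.96 -3.51 27.72] T [-0.882  1.753 -0.051] op 0.0228 q7 -1.03
shift mm [-0.   0.3 -0.2]
rz 0.0007
```

Call:
{"api": "jog_arm", "payload": {"increments": [[0, 0, -1.2, 0, 0, 0, 10], [0, 0, -1.2, 0, 0, 0, 10], [0, 0, 0, 0, 0, 0, 10], [0, 0, 0, 0, 0, 0, 30], [0, 0, 0, 0, 0, 0, 50], [0, 0, 0, 0, 0, 0, 70], [0, 0, 0, 0, 0, 0, 70], [0, 0, 0, 0, 0, 0, 70], [0, 0, 0, 0, 0, 0, 70], [0, 0, 0, 0, 0, 0, 70]]}}

```text
time: 21.45
tool_pos: [0.5863, 0.2171, 0.127]
tcp_rot: [0.815, 0.579, 0.0, -0.0]
force: [-0.4, 0.1, -1.0]
opening: 0.0706
grip_force: 0.0
```

Call:
{"api": "jog_arm", "payload": {"increments": [[0, 0, -10, 0, 0, 0, 70], [0, 0, -20, 0, 0, 0, 70], [0, 0, -30, 0, 0, 0, 70], [0, 0, -30, 0, 0, 0, 70], [0, 0, -30, 0, 0, 0, 70], [-30, 0, 0, 0, 0, 0, 70], [-30, 0, 0, 0, 0, 0, 70], [-30, 0, 0, 0, 0, 0, 70], [0, 0, 0, 0, 0, 0, 70], [0, 0, 0, 0, 0, 0, 70]]}}

```text
time: 22.7
tool_pos: [0.5569, 0.1328, 0.2477]
tcp_rot: [0.815, 0.579, 0.001, -0.0]
force: [-0.3, 0.0, 0.3]
opening: 0.07
grip_force: 0.0
```

Run:
```python
from h import *
d=grab('wrist','w3'); s=grab('scene','s3'); go([.5867,.2173,.1276],1.235)
a=cv2.resize(d['img'],(533,400)); b=cv2.resize(s['img'][140:260,320:440],(260,260),interpolation=cv2.INTER_CUBIC)
o=np.zeros((400,793,3),np.uint8);o[:,:533]=a;o[:260,533:]=b
cv2.imwrite('pics/c3.png',o[:,:,::-1])
```

```text
t 22.8 pos [0.5568 0.1333 0.2473] toolx yaw 1.2371 tilt [0.0004 0.0008] F [-0.11 -0.22 -0.46] T [ 0.05   0.014 -0.056] op 0.0702 q7 -0.85
shift mm [ 89.    0.7 119.8]
rz 0.0021
```

View pics/c3.png

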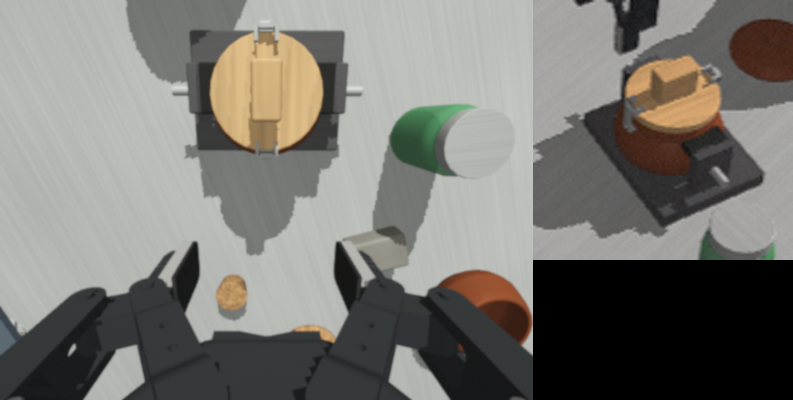

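The picture shows the cover flat on the pot at (267,92), clip arms between the jaws at (267,30) and (267,148), and the gripper clear. Nothing else appears to have moved.

```bash
python3 -c "
from bench import arm
print(arm.hand_in())"
```

```text
the job is handed in; nothing more can be done
None
```

The cover is clipped on and sitting flat on the jigged pot's rim, with both arms between the jaws and the gripper clear; I felt the snap and a firm seat, no other object in view looked moved, and I handed the job in at about 23 s.

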